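# Put the baking tin away with its own kind

## Robot

A 7-joint arm with a two-finger parallel gripper is mounted at the origin on the work surface. World frame = base frame: x ahead of the robot, y to its left, z up, the work surface at z = 0. Lengths are in m, angles in degrees, forces in N, time in s.
With the tool pointing down it reaches from about 0.425 to 0.875 m from the base axis. Payload 4.7 kg.
Tool frame: the origin (TCP) lies at the very end of the fingers, on their centre line; the grasp point (between the pads) lies 19 mm behind it; z points along the fingers, y is the line along which they close (so a half turn about z gives the same grasp; the last joint's range is limited). The gripper opens to 87 mm and grips with 3 to 60 N. Pads are 19 mm wide; open, the fingers measure 117 mm over their backs; the gripper's body (75 mm by 190 mm) begins 51 mm behind the grasp point.
Start: joints at [68.245, 18.392, -4.016, 83.108, 1.295, 78.541, -3.26], TCP at [0.249, -0.6, 0.223] pointing down, gripper open.
Joint ranges: [-163.93, 163.93], [-17.29, 119.83], [-79.2, 71.16], [3.27, 140.29], [-89.18, 269.18], [5.43, 117.66], [-154.24, 154.24]. Speed limits (degrees/s): [147.25, 147.25, 180, 180, 180, 180, 180].

## Interface

Orientations are given as [roll, pitch, yaw] about the fixed x, y, z axes, in that order (R = Rz(yaw) Ry(pitch) Rx(roll)).
In Python, from cell import telemetry, cams, env gives the robot as it stands.
- The arm moves only by the tool arm_command, never from a script. Its argument "series" is text: rows parted by semicolons, each of 5 numbers parted by spaces: the shift along the tool's x, y, z in mm, then the turn about the tool's z in rad, then the closure in counts, from 0 (fully open) to 255 (shut). A call has 1 to 20 rows; each row shifts and turns the commanded pose from where the row before left it, along the tool's axes as they then stand; what a row does not reach is not made up. A row lasts 1/12 s, in which the tool goes at most 41.7 mm and 7.16 degrees, less where a joint would pass 70% of its speed; a pose out of reach is approached as far as the arm can. A call is refused whole if a number of a shift passes 41.7 or a number of a turn 0.125, either way. A call with a gripper value outside its range is refused whole. The fingers move at their own pace and stop on an object; "squeeze" is the grip in N (left out, the last holds). Time passes only in rows, so rows that do not move let the fingers close. It gives the time, the measured TCP pose, the force, the opening and the grip force at its end, in the units of the state.
- telemetry.get_obs(): the state, without advancing time (a new reading comes with each control period).
- cams.read_camera(name): name is "side" or "top"; returns the picture (400x640x3 uint8, blue, green, red); there is no depth.
- cams.calibration(name): a dict with "K" (3x3 intrinsics, pixels), "origin" and "rotation" of the camera in the world. Camera axes: x right, y down, z forward; pixel columns grow to the right and rows downward; lengths in m; the calibration is good to about 2 mm. A picture is of the moment at which its call begins. calibration takes no time and is no camera call.
- env.sign_off(): hands the job in; it is judged then, once.
The state is a dict: "time_s": time; "qpos": joint angles; "joint_velocities": joint speeds; "effort": joint torques, N m; "tool_pos": TCP position; "tool_rot": TCP orientation; "force": force on the tool from outside, world axes, zero at the start; "wrist_torque": the same for the moment, N m; "grip_width": finger opening in m; "grasp_force": force on a finger pad.
Only numpy, scipy, OpenCV 4.12 (cv2) and the standard library are available. Lean on these libraries where they do the work, as an engineer would, in place of code of your own. Each camera call takes 0.05 s, during which the arm holds its last target. There are 200 camera calls.

## Task

Put away the tin that stands in the holder on the chopping board, between the two wooden cheeks: it belongs in the rack, upright and fully down, in front of the one tin there of the same height and outline. The lane leaves no room for fingers beside a tin, only at its ends, so on the way stand it upright on the bare worktop, let go, and take it again by its ends. Leave the other tins and the ramekin where they are.

Things in the scene. Friction and masses are not known exactly. Their poses are not given: they have to be found in the camera images.
- board: Chopping board, fixed on the worktop, 170 mm (its x) by 310 mm (its y), 12 mm thick; origin at the centre of its underside. In its middle is the holder. Three tins stand on it in a row along its y: one in the holder, one 115 mm to either side (which is where changes), each with its length along the board's y.
- holder (a point): Middle of the holder, on the board's top. The holder is two upright wooden cheeks fixed on the board, 12 mm thick, 60 mm along the board's x, 80 mm high, 66 mm apart (clear) along the board's y. They stand 4 mm from the tin's ends, so no finger fits there; the tin's two 58 mm wide side faces, 38 mm apart along the board's x, are free.
- rack: Wooden rack, fixed: three lanes along its x, open above and at the front (-x, no lip); centre lines at y = -58, 0 and +58 mm, from x = -105 mm (front) to +105 mm (back wall). Origin at the centre of its underside. Lanes are 48 mm wide between 10 mm walls; wall tops 94 mm, lane floor 8 mm above the worktop. One tin stands in the back half of each lane, centre at x = +65 mm.
- lane_mid (a point): Point on the floor of the rack's middle lane, in the middle of its empty front half (x = -50 mm, y = 0, z = 8 mm of the rack); the other lanes' are 58 mm to either side along the rack's y. A tin goes in lengthwise only; there is no room for fingers beside its 58 mm faces, but there is at its two ends.
- tin_tall: Tall plain rectangular steel tin with a slip lid, 58 mm (its x) by 38 mm (its y), 86 mm high, about 0.2 kg; origin at the centre of its underside, z up. One of the three tins on the board.
- home_tall: Tall plain rectangular steel tin with a slip lid, 58 mm (its x) by 38 mm (its y), 86 mm high, about 0.2 kg; origin at the centre of its underside, z up. Stands in the back half of one of the rack's lanes (which lane changes), its x along the rack's x. Stays there.
- tin_short: Short plain rectangular steel tin with a slip lid, 58 mm (its x) by 38 mm (its y), 68 mm high, about 0.2 kg; origin at the centre of its underside, z up. One of the three tins on the board.
- home_short: Short plain rectangular steel tin with a slip lid, 58 mm (its x) by 38 mm (its y), 68 mm high, about 0.2 kg; origin at the centre of its underside, z up. Stands in the back half of one of the rack's lanes (which lane changes), its x along the rack's x. Stays there.
- tin_cut: Tall eight-sided steel tin with a slip lid, 58 mm (its x) by 38 mm (its y), 86 mm high, about 0.2 kg; origin at the centre of its underside, z up; its four upright corners are cut off by 11 mm, so the end faces (across x) are flat for only 16 mm and the side faces (across y) for 36 mm. One of the three tins on the board.
- home_cut: Tall eight-sided steel tin with a slip lid, 58 mm (its x) by 38 mm (its y), 86 mm high, about 0.2 kg; origin at the centre of its underside, z up; its four upright corners are cut off by 11 mm, so the end faces (across x) are flat for only 16 mm and the side faces (across y) for 36 mm. Stands in the back half of one of the rack's lanes (which lane changes), its x along the rack's x. Stays there.
- ramekin: White ramekin, 80 mm across, 45 mm high, loose, standing between board and rack; origin at the centre of its underside. Bystander. Nearer to the robot than it, about 470 mm ahead of the robot midway between board and rack, the worktop is bare, with room to stand a tin.
Mind the look-alikes: they are no part of the job. What is shaped like the tin_tall but orange or red is not meant. Leave any green look-alike of the tin_short alone.

How it is judged:
By the outcome, as a careful person would: the job done as asked, in the order asked, and still so for the second after the job is handed in, with the robot touching nothing.
It also fails if it takes over 64 s, if anything falls off the work surface, if the arm or the gripper's body presses on something with over 40 N, if the wrist force passes 120 N, or if a joint passes its speed limit or range.

## Working session

There is one attempt and no reset: what is moved stays moved. The work goes in short steps, Python scripts to look and compute and a tool call to move; the robot and the scene stay as the last step left them, time stands still between calls to the robot, and variables do not carry over. Pictures are saved under pics/ and viewed, at most 10 in all, crops included, and the job is handed in when it is done.

Besides the shell and the picture viewer there is one more tool, called after "Emit:" in YAML: its name, and indented under it one key for each argument. arm_command: Moves the arm, as the interface text tells. Its arguments: {"type":"object","properties":{"series":{"type":"string"},"squeeze":{"type":"number"}},"required":["series"]}

```bash
mkdir -p pics; python3 - <<'E'
from cell import telemetry, cams, env
import cv2
for n in("top","side"):
    cv2.imwrite(f"pics/{n}0.png",cams.read_camera(n)); c=cams.calibration(n); print(n,c)
o=telemetry.get_obs(); print(o)
E
```

```text
top {'K': array([[450.23129981,   0.        , 313.25041868],
       [  0.        , 450.23129981, 194.84396748],
       [  0.        ,   0.        ,   1.        ]]), 'origin': array([ 0.33549356, -0.04776274,  1.38780985]), 'rotation': array([-170.26307598,   -0.17274482,  -88.97567651])}
side {'K': array([[477.00180876,   0.        , 315.06139389],
       [  0.        , 477.00180876, 205.26971393],
       [  0.        ,   0.        ,   1.        ]]), 'origin': array([0.06526291, 1.02910196, 0.69163953]), 'rotation': array([-119.16815518,   -0.24945013, -155.55194395])}
{'time_s': 0.1, 'qpos': array([68.24415731, 18.43396786, -4.01356456, 83.16854511,  1.29645146,
       78.54184838, -3.25835017]), 'joint_velocities': array([-0.05450199, -0.06575928, -0.09523606, -0.17302156, -0.03553191,
        0.00438838,  0.00619492]), 'effort': array([ 8.85652639e-05, -4.92572093e+01, -4.05416228e-01, -3.13396347e+01,
       -6.41111308e-02,  3.95414466e-02,  3.47153934e-05]), 'tool_pos': array([ 0.24914335, -0.59980877,  0.22157466]), 'tool_rot': array([-1.79900945e+02,  7.60172218e-03,  2.25655306e+01]), 'force': array([-0.44463971, -0.57971792, -0.13292843]), 'wrist_torque': array([ 0.01236973,  0.01915627, -0.05449855]), 'grasp_force': 0.0, 'grip_width': 0.08721905284972833}
```

View pics/top0.png

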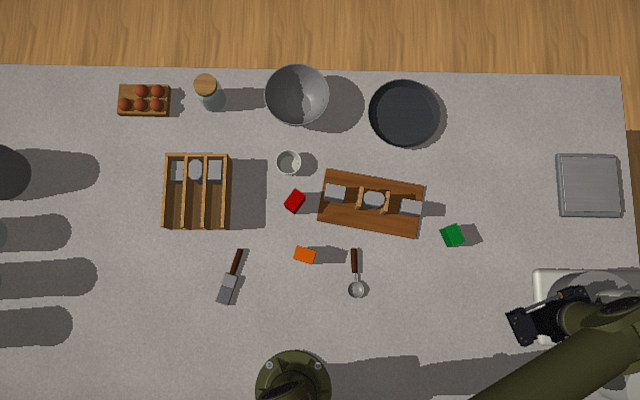

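View pics/side0.png

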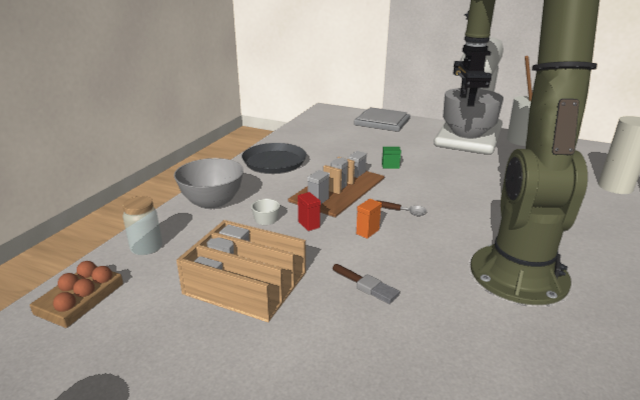

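The top view shows the rack at about (196,191), the board at about (371,203), and the ramekin at (289,162). Look-alikes are red at (294,201), orange at (304,255) and green at (452,235). Next I'll zoom in on the rack and board.

```bash
cat > h.py <<'E'
import numpy as np, cv2
from scipy.spatial.transform import Rotation as R
from cell import telemetry, cams, env
def cam(n):
    c=cams.calibration(n); return np.array(c["K"]),np.array(c["origin"]),R.from_euler("xyz",c["rotation"],degrees=True).as_matrix()
def cast(n,uv,z):
    K,o,r=cam(n); uv=np.atleast_2d(np.asarray(uv,float))
    d=(r@np.linalg.inv(K)@np.c_[uv,np.ones(len(uv))].T).T
    return o+d*((z-o[2])/d[:,2])[:,None]
def proj(n,p):
    K,o,r=cam(n); q=(K@r.T@(np.atleast_2d(p)-o).T).T
    return q[:,:2]/q[:,2:]
E
python3 - <<'E'
from h import *
im=cv2.imread("pics/top0.png")
a=cv2.resize(im[140:245,150:245],None,fx=5.2,fy=5.2,interpolation=cv2.INTER_CUBIC)[:546,:390]
a=cv2.resize(im[145:235,155:240],(380,402),interpolation=cv2.INTER_CUBIC)
b=cv2.resize(im[160:245,310:430],(420,298),interpolation=cv2.INTER_CUBIC)
o=np.zeros((402,800,3),np.uint8);o[:,:380]=a;o[:298,380:]=b
cv2.imwrite("pics/z0.png",o)
hsv=cv2.cvtColor(im,cv2.COLOR_BGR2HSV)
def show(nm,m,z):
    cs,_=cv2.findContours(m.astype(np.uint8),cv2.RETR_EXTERNAL,cv2.CHAIN_APPROX_NONE)
    for c in cs:
        if cv2.contourArea(c)<60: continue
        w=cast("top",c[:,0],z)[:,:2].astype(np.float32)*1000
        r=cv2.minAreaRect(w); p=c[:,0].mean(0).astype(int)
        print(nm,p,np.round(r[0],1),np.round(r[1],1),round(r[2],1))
H,S,V=cv2.split(hsv)
sub=np.zeros(H.shape,bool);sub[140:275,150:480]=1
wood=sub&(S>90)&(H>4)&(H<25)&(V>50)
show("wood z.012",wood,.012);show("wood z.094",wood,.094)
for nm,lo,hi in(("red",0,4),("orange",5,16),("green",50,75)):
    m=sub&(H>=lo)&(H<=hi)&(S>200); show(nm,m,.086)
show("grey",sub&(S<40)&(V>150),.086)
E
```

```text
wood z.012 [352 260] [ 372.5 -170.9] [68.9 11.9] 4.3
wood z.012 [234 261] [363.4 186. ] [10.6 77.9] 73.9
wood z.012 [304 254] [387.7 -22.9] [62.5 42.5] 75.3
wood z.012 [373 203] [ 550.2 -223.5] [308.5 168.4] 80.5
wood z.012 [197 190] [578.8 315.5] [239.7 213.3] 1.0
wood z.094 [352 260] [ 370.3 -163.5] [64.8 11.2] 4.3
wood z.094 [234 261] [361.7 172. ] [10.  73.3] 73.9
wood z.094 [304 254] [384.6 -24.4] [58.8 40. ] 75.3
wood z.094 [373 203] [ 537.4 -213.1] [290.1 158.3] 80.5
wood z.094 [197 190] [564.3 293.8] [225.4 200.6] 1.0
red [294 200] [540.9   7.4] [43.1 62.6] 55.7
orange [304 254] [384.7 -24.4] [57.1 37.5] 75.2
green [451 235] [ 447.1 -450.2] [54.8 52.4] 22.7
grey [324 214] [527.8 -52.7] [395.9 985.8] 1.1
```

View pics/z0.png

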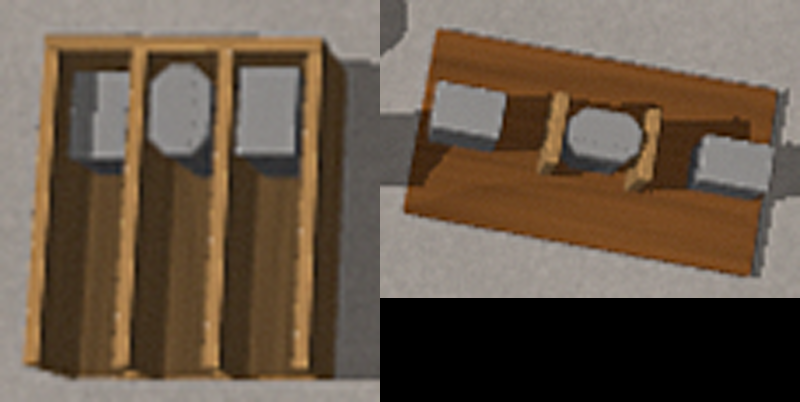

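The zoom shows the eight-sided tin in the holder at about px (374,198). Its twin is in the rack's middle lane at about px (195,169). Now I'll measure the tin tops and the rack edges.

```bash
python3 - <<'E'
from h import *
im=cv2.imread("pics/top0.png"); H,S,V=cv2.split(cv2.cvtColor(im,cv2.COLOR_BGR2HSV))
def tops(box,z,vmin=135,amin=60):
    x0,y0,x1,y1=box; m=np.zeros(H.shape,np.uint8); m[y0:y1,x0:x1]=((S<60)&(V>vmin))[y0:y1,x0:x1]
    cs,_=cv2.findContours(m,0,cv2.CHAIN_APPROX_NONE)
    for c in cs:
        if cv2.contourArea(c)<amin: continue
        w=(cast("top",c[:,0],z)[:,:2]*1000).astype(np.float32); r=cv2.minAreaRect(w)
        print(box,c[:,0].mean(0).round(1),np.round(r[0],1),np.round(r[1],1),round(r[2],1),len(c))
tops((324,175,424,222),.098); tops((168,155,226,190),.094); tops((270,145,310,180),.045)
# wood top light rim of rack
m=(S>90)&(H>8)&(H<25)&(V>150); 
for r in (160,180,200,210,220,224,226,227,228,229,230): print(r,[ (int(a[0]),int(a[-1])) for a in np.split(np.where(m[r,155:240])[0]+155,np.where(np.diff(np.where(m[r,155:240])[0])>1)[0]+1) if len(a)])
for c in (175,195,215): print(c,np.where(m[145:240,c])[0]+145)
E
```

```text
(324, 175, 424, 222) [411. 206.] [ 530.1 -331.7] [57.3 36.4] 79.6 60
(324, 175, 424, 222) [373.7 198.1] [ 550.9 -222.8] [55.2 35.3] 89.5 49
(324, 175, 424, 222) [334.5 190.7] [ 570.6 -109.9] [56.7 37.1] 80.5 60
(324, 175, 424, 222) [399.1 177.4] [ 606.9 -292.3] [ 26.9 152.5] 1.1 113
(168, 155, 226, 190) [214.2 169.6] [627.9 245. ] [51.2 35.7] 1.1 57
(168, 155, 226, 190) [179.3 170.2] [624.2 347. ] [19.7 54.2] 88.7 48
(168, 155, 226, 190) [194.6 169.2] [628.3 303.1] [54.8 32.4] 3.5 45
(270, 145, 310, 180) [289.9 163.3] [667.   27.3] [107.1 120.3] 1.1 184
160 [(165, 167), (185, 186), (204, 206), (224, 226)]
180 [(163, 165), (183, 185), (203, 205), (223, 225)]
200 [(162, 164), (182, 184), (202, 204), (222, 224)]
210 [(161, 163), (182, 183), (201, 203), (222, 224)]
220 [(161, 163), (181, 183), (201, 203), (221, 223)]
224 [(160, 162), (181, 183), (201, 203), (221, 223)]
226 [(181, 182), (201, 203), (221, 223)]
227 []
228 [(183, 184)]
229 [(183, 183)]
230 []
175 [154 155]
195 [154 155]
215 [153 154 155]
```

```bash
python3 - <<'E'
from h import *
w=cast("top",[[195.3,160],[194,180],[193.2,200],[192.1,224],[166,160],[225,160],[161,224],[222,224],[195,153.3],[192,226.6]],.094)*1000; print(w.round(1))
d=w[0]-w[3]; print(np.degrees(np.arctan2(d[1],d[0])))
E
```

```text
[[655.5 302.4  94. ]
 [595.2 302.4  94. ]
 [535.9 301.   94. ]
 [465.9 299.8  94. ]
 [653.9 388.8  94. ]
 [657.1 214.7  94. ]
 [464.3 389.3  94. ]
 [467.5 213.7  94. ]
 [675.9 304.5  94. ]
 [458.4 299.6  94. ]]
0.7770947440103271
```

Emit:
arm_command:
  series: "0 0 0 0.12 0;0 0 0 0.12 0;0 0 0 0.12 0;0 0 0 0.12 0;0 0 0 0.12 0;0 0 0 0.12 0;0 0 0 0.12 0;0 0 0 0.12 0;0 0 0 -0.12 0"
  squeeze: 25

```text
time_s: 0.85
tool_pos: [0.2492, -0.6, 0.2219]
tool_rot: [-180.0, 0.1, -26.1]
force: [-0.7, 0.3, 0.2]
grip_width: 0.087
grasp_force: 0.0
```

Emit:
arm_command:
  series: "0 0 0 -0.12 0;0 0 0 -0.12 0;0 0 0 -0.12 0;0 0 0 -0.12 0;0 0 0 -0.12 0;0 0 0 -0.12 0;0 0 0 -0.12 0;0 0 0 -0.12 0;0 0 0 -0.12 0;0 0 0 -0.12 0;0 0 0 -0.12 0;0 0 0 -0.12 0;0 0 0 -0.12 0;0 0 0 -0.12 0;0 0 0 -0.12 0;0 0 0 -0.05 0;0 0 0 0 0"

```text
time_s: 2.27
tool_pos: [0.2492, -0.6, 0.2219]
tool_rot: [-180.0, -0.1, 80.5]
force: [-0.4, -0.0, -0.3]
grip_width: 0.0873
grasp_force: 0.0
```

```bash
cat >> h.py <<'E'
def to(x,y,z):
    o=telemetry.get_obs(); r=R.from_euler("xyz",o["tool_rot"],degrees=True).as_matrix()
    print("t",o["time_s"],o["tool_pos"].round(4),o["tool_rot"].round(2),"tool shift mm",(r.T@(np.array([x,y,z])-o["tool_pos"])*1000).round(1))
E
python3 -c "
from h import *
to(.5505,-.2225,.222)"
```

```text
t 2.2667 [ 0.2492 -0.6     0.2219] [-1.7997e+02 -5.0000e-02  8.0490e+01] tool shift mm [4.221e+02 2.348e+02 2.000e-01]
```

Emit:
arm_command:
  series: "26.4 14.7 0 0 0;26.4 14.7 0 0 0;26.4 14.7 0 0 0;26.4 14.7 0 0 0;26.4 14.7 0 0 0;26.4 14.7 0 0 0;26.4 14.7 0 0 0;26.4 14.7 0 0 0;26.4 14.7 0 0 0;26.4 14.7 0 0 0;26.4 14.7 0 0 0;26.4 14.7 0 0 0;26.4 14.7 0 0 0;26.4 14.7 0 0 0;26.4 14.7 0 0 0;26.4 14.7 0 0 0;0 0 0 0 0;0 0 0 0 0;0 0 0 0 0"

```text
time_s: 3.85
tool_pos: [0.551, -0.2234, 0.2222]
tool_rot: [-179.9, 0.0, 80.4]
force: [-0.3, -1.1, -0.8]
grip_width: 0.0874
grasp_force: 0.0
```

```bash
python3 - <<'E'
from h import *
to(.5505,-.2225,.05)
a=cams.read_camera("side");b=cams.read_camera("top")
o=np.zeros((400,800,3),np.uint8)
o[:,:400]=cv2.resize(a[110:230,280:400],(400,400)); o[:,400:]=cv2.resize(b[130:250,310:430],(400,400))
cv2.imwrite("pics/a1.png",o)
E
```

```text
t 3.85 [ 0.551  -0.2234  0.2222] [-1.7995e+02  4.0000e-02  8.0370e+01] tool shift mm [  0.9  -0.5 172.2]
```

View pics/a1.png

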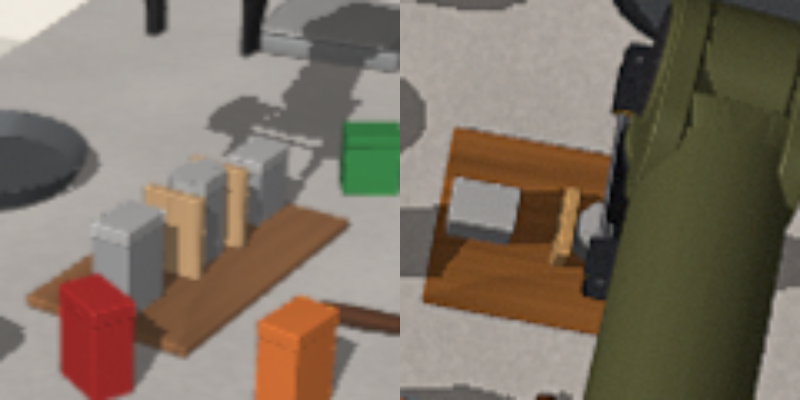

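The crops show the gripper centred over the holder tin, with the fingers hanging at its two free side faces. Both neighbouring tins are clear, so I'm descending.

Emit:
arm_command:
  series: "0.9 -0.5 15 0 0;0 0 15 0 0;0 0 15 0 0;0 0 15 0 0;0 0 15 0 0;0 0 15 0 0;0 0 15 0 0;0 0 15 0 0;0 0 15 0 0;0 0 15 0 0;0 0 15 0 0;0 0 7 0 0;0 0 0 0 0;0 0 0 0 0"

```text
time_s: 5.12
tool_pos: [0.5508, -0.2227, 0.0507]
tool_rot: [-180.0, 0.0, 80.3]
force: [0.2, -0.3, 0.4]
grip_width: 0.087
grasp_force: 0.0
```

Emit:
arm_command:
  series: "0 0 0 0 255;0 0 0 0 255;0 0 0 0 255;0 0 0 0 255;0 0 0 0 255;0 0 0 0 255;0 0 0 0 255;0 0 0 0 255;0 0 0 0 255;0 0 0 0 255"
  squeeze: 25

```text
time_s: 5.95
tool_pos: [0.5518, -0.2219, 0.0508]
tool_rot: [179.9, 0.0, 80.4]
force: [1.0, -0.5, -0.1]
grip_width: 0.0378
grasp_force: 25.0
```

Emit:
arm_command:
  series: "0 0 -5 0 255;0 0 -10 0 255;0 0 -15 0 255;0 0 -15 0 255;0 0 -15 0 255;0 0 -15 0 255;0 0 -15 0 255;0 0 -15 0 255;0 0 -15 0 255;0 0 -10 0 255;0 0 0 0 255;0 0 0 0 255"

```text
time_s: 6.95
tool_pos: [0.5512, -0.2219, 0.1809]
tool_rot: [180.0, 0.0, 80.4]
force: [-0.9, -0.7, -2.3]
grip_width: 0.0379
grasp_force: 25.0
```

Emit:
arm_command:
  series: "8 -4 0 0 255;18 -9 0 0 255;20 -10 0 0 255;20 -10 0 0 255;20 -10 0 0 255;20 -10 0 0 255;20 -10 0 0 255;20 -10 0 0 255;20 -10 0 0 255;20 -10 0 0 255;20 -10 0 0 255;20 -10 0 0 255;20 -10 0 0 255;20 -10 0 0 255;18 -10 0 0 255;8 -5 0 0 255;0 0 0 0 255;0 0 0 0 255;0 0 0 0 255"

```text
time_s: 8.53
tool_pos: [0.4539, 0.0891, 0.1802]
tool_rot: [-180.0, 0.0, 80.3]
force: [-0.1, -1.0, -2.4]
grip_width: 0.0378
grasp_force: 25.0
```

```bash
python3 - <<'E'
from h import *
to(.455,.09,.041); print(telemetry.get_obs()["qpos"].round(0))
a=cams.read_camera("side");b=cams.read_camera("top")
o=np.zeros((400,800,3),np.uint8)
o[:,:400]=cv2.resize(a[100:300,250:450],(400,400)); o[:,400:]=cv2.resize(b[130:330,180:380],(400,400))
cv2.imwrite("pics/a2.png",o)
E
```

```text
t 8.5333 [0.4539 0.0891 0.1802] [-1.7998e+02  5.0000e-02  8.0330e+01] tool shift mm [  1.2   1.  139.2]
[ 30.  -2. -43. 111.  -1.  71. -22.]
```

View pics/a2.png

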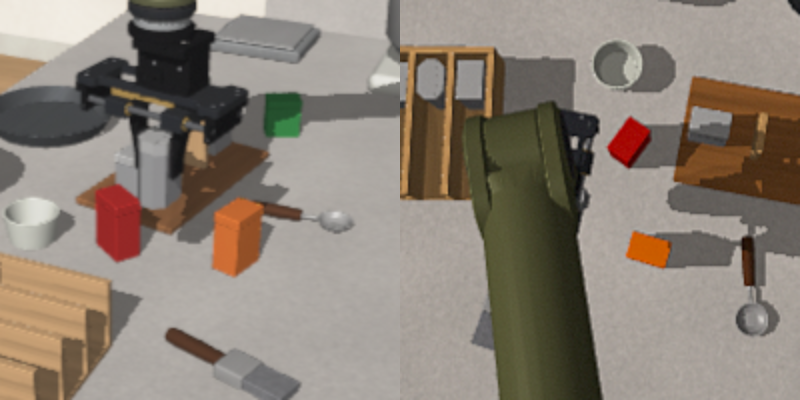

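The held tin hangs clear and upright, and the worktop below it is bare; the nearest thing is the red look-alike, to its right. Lowering the tin.

Emit:
arm_command:
  series: "0 0 7 0 255;0 0 15 0 255;0 0 15 0 255;0 0 15 0 255;0 0 15 0 255;0 0 15 0 255;0 0 15 0 255;0 0 15 0 255;0 0 10 0 255;0 0 7 0 255;0 0 4 0 255;0 0 3 0 255;0 0 2 0 255;0 0 1 0 255;0 0 0 0 255;0 0 0 0 255"

```text
time_s: 9.97
tool_pos: [0.4541, 0.0907, 0.0419]
tool_rot: [180.0, 0.0, 80.4]
force: [-0.5, -0.8, -3.1]
grip_width: 0.038
grasp_force: 25.0
```

Emit:
arm_command:
  series: "0 0 1 0 255;0 0 1 0 255;0 0 0.8 0 255;0 0 0.5 0 255;0 0 0 0 255;0 0 0 0 255"

```text
time_s: 10.47
tool_pos: [0.4539, 0.0906, 0.0387]
tool_rot: [180.0, 0.0, 80.4]
force: [-2.1, -0.1, 5.4]
grip_width: 0.0376
grasp_force: 25.0
```

The force turned upward, so the tin is standing on the worktop. I'll open, rise and turn.

Emit:
arm_command:
  series: "0 0 0 0 0;0 0 0 0 0;0 0 0 0 0;0 0 0 0 0;0 0 0 0 0;0 0 0 0 0;0 0 0 0 0;0 0 0 0 0;0 0 0 0 0;0 0 0 0 0"

```text
time_s: 11.3
tool_pos: [0.4538, 0.0907, 0.0382]
tool_rot: [180.0, 0.0, 80.4]
force: [-0.2, -1.0, -0.4]
grip_width: 0.0863
grasp_force: 0.0
```

Emit:
arm_command:
  series: "0 0 -5 0 0;0 0 -10 0 0;0 0 -15 0 0;0 0 -15 0 0;0 0 -15 0 0;0 0 -15 0 0;0 0 -15 0 0;0 0 -10 0 0;0 0 0 0 0;0 0 0 0 0"

```text
time_s: 12.13
tool_pos: [0.4542, 0.0906, 0.1388]
tool_rot: [179.9, 0.0, 80.4]
force: [-0.4, -0.9, 0.3]
grip_width: 0.0866
grasp_force: 0.0
```

Emit:
arm_command:
  series: "0 0 0 -0.12 0;0 0 0 -0.12 0;0 0 0 -0.12 0;0 0 0 -0.12 0;0 0 0 -0.12 0;0 0 0 -0.12 0;0 0 0 -0.12 0;0 0 0 -0.12 0;0 0 0 -0.12 0;0 0 0 -0.12 0;0 0 0 -0.12 0;0 0 0 -0.12 0;0 0 0 -0.12 0;0 0 0 -0.01 0;0 0 0 0 0;0 0 0 0 0"

```text
time_s: 13.47
tool_pos: [0.4533, 0.0906, 0.1377]
tool_rot: [-180.0, -0.1, 170.2]
force: [-0.6, -0.5, 0.2]
grip_width: 0.0873
grasp_force: 0.0
```

```bash
python3 - <<'E'
from h import *
to(.454,.0907,.045); print(telemetry.get_obs()["qpos"].round(0))
a=cams.read_camera("side");b=cams.read_camera("top")
cv2.imwrite("pics/sideb.png",a);cv2.imwrite("pics/topb.png",b)
pr=proj("side",[[.454,.0907,0],[.454,.0907,.086]]); print(pr, proj("top",[[.454,.0907,.086]]))
u,v=pr.mean(0).astype(int)
o=np.zeros((400,800,3),np.uint8)
o[:,:400]=cv2.resize(a[v-80:v+80,u-80:u+80],(400,400)); o[:,400:]=cv2.resize(b[150:310,200:360],(400,400))
cv2.imwrite("pics/a3.png",o)
E
```

```text
t 13.4667 [0.4533 0.0906 0.1377] [-1.7999e+02 -7.0000e-02  1.7022e+02] tool shift mm [-0.7  0.2 92.7]
[ 30.   1. -45. 114.   1.  66.  66.]
[[327.33416964 247.88068983]
 [327.92062871 219.07897797]] [[264.79433043 229.69775232]]
```

View pics/a3.png

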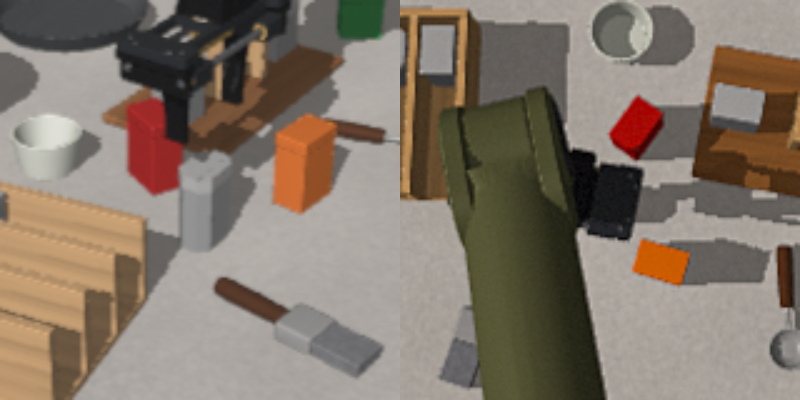

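The tin stands upright on the worktop (crop px about (205,200)), with the fingers above its two ends. I'll go down and grip the ends.

Emit:
arm_command:
  series: "-0.7 0 8 0 0;0 0 15 0 0;0 0 15 0 0;0 0 15 0 0;0 0 15 0 0;0 0 12 0 0;0 0 8 0 0;0 0 5 0 0;0 0 0 0 0;0 0 0 0 0"

```text
time_s: 14.4
tool_pos: [0.4547, 0.0907, 0.0454]
tool_rot: [180.0, 0.0, 170.4]
force: [-0.3, -0.4, 0.6]
grip_width: 0.0871
grasp_force: 0.0
```

Emit:
arm_command:
  series: "0 0 0 0 255;0 0 0 0 255;0 0 0 0 255;0 0 0 0 255;0 0 0 0 255;0 0 0 0 255;0 0 0 0 255;0 0 0 0 255;0 0 0 0 255"
  squeeze: 25

```text
time_s: 15.15
tool_pos: [0.4545, 0.0898, 0.0454]
tool_rot: [-179.9, 0.0, 170.4]
force: [-1.3, -4.1, 4.1]
grip_width: 0.0578
grasp_force: 25.0
```

Emit:
arm_command:
  series: "0 0 -5 0 255;0 0 -10 0 255;0 0 -15 0 255;0 0 -15 0 255;0 0 -15 0 255;0 0 -15 0 255;0 0 -15 0 255;0 0 -15 0 255;0 0 -15 0 255;0 0 -10 0 255;0 0 0 0 255;0 0 0 0 255"

```text
time_s: 16.15
tool_pos: [0.4545, 0.0909, 0.1754]
tool_rot: [180.0, 0.0, 170.4]
force: [-1.5, 0.0, -2.7]
grip_width: 0.058
grasp_force: 25.0
```

Emit:
arm_command:
  series: "0 0 0 0.12 255;0 0 0 0.12 255;0 0 0 0.12 255;0 0 0 0.12 255;0 0 0 0.12 255;0 0 0 0.12 255;0 0 0 0.12 255;0 0 0 0.12 255;0 0 0 0.12 255;0 0 0 0.12 255;0 0 0 0.12 255;0 0 0 0.065 255;0 0 0 0 255;0 0 0 0 255;0 0 0 0 255"

```text
time_s: 17.4
tool_pos: [0.454, 0.0906, 0.1746]
tool_rot: [-179.9, -0.0, 91.1]
force: [0.2, -0.3, -1.7]
grip_width: 0.058
grasp_force: 25.0
```

```bash
python3 -c "
from h import *
to(.5125,.3015,.175)"
```

```text
t 17.4 [0.454  0.0906 0.1746] [-1.7993e+02 -1.0000e-02  9.1140e+01] tool shift mm [209.7  62.7  -0.5]
```

Emit:
arm_command:
  series: "8 2.5 0 0.012 255;15 4.5 0 0 255;15 4.5 0 0 255;15 4.5 0 0 255;15 4.5 0 0 255;15 4.5 0 0 255;15 4.5 0 0 255;15 4.5 0 0 255;15 4.5 0 0 255;15 4.5 0 0 255;15 4.5 0 0 255;15 4.5 0 0 255;15 4.5 0 0 255;15 4.5 0 0 255;7 2 0 0 255;0 0 0 0 255;0 0 0 0 255;0 0 0 0 255"

```text
time_s: 18.9
tool_pos: [0.5161, 0.2997, 0.1749]
tool_rot: [-180.0, 0.1, 90.3]
force: [0.9, 0.0, -3.6]
grip_width: 0.0575
grasp_force: 25.0
```

```bash
python3 - <<'E'
from h import *
to(.5125,.3015,.054)
a=cams.read_camera("side");b=cams.read_camera("top")
cv2.imwrite("pics/sidec.png",a)
p=np.array([[.5125-.029,.3015+s*.019,z] for s in(-1,1) for z in (.129,.215)]);print(proj("side",p).round(1))
o=np.zeros((400,800,3),np.uint8)
o[:,:400]=cv2.resize(a[140:320,170:350],(400,400),interpolation=cv2.INTER_CUBIC); o[:,400:]=cv2.resize(b[130:250,150:270],(400,400))
cv2.imwrite("pics/a4.png",o)
E
```

```text
t 18.9 [0.5161 0.2997 0.1749] [-1.7997e+02  8.0000e-02  9.0320e+01] tool shift mm [  2.   -3.5 120.9]
[[280.3 240.6]
 [279.  205.4]
 [271.7 249.8]
 [269.9 213.9]]
```

View pics/a4.png

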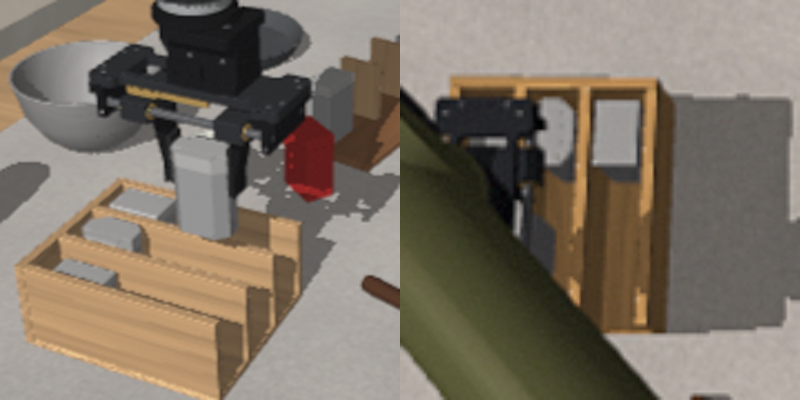

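The held tin hangs upright above the rack's front half. I'll check the lane position in the side view too, from the front ends of the wall tops at crop px (218,322), (246,288), (272,255) and (298,222).

```bash
python3 - <<'E'
from h import *
im=cv2.imread("pics/sidec.png")
print((cast("side",[[268.1,284.9],[280.7,269.6],[292.4,254.8],[304.1,239.9]],.094)*1000).round(1))
# tin sides in side view at grasped height: grey columns
H,S,V=cv2.split(cv2.cvtColor(im,cv2.COLOR_BGR2HSV))
for r in (222,228,234): print(r,[(int(c),int(V[r,c]),int(S[r,c])) for c in range(244,284,2)])
q=[[.5161+sx*.029,.2997+sy*.019,.1295] for sx in(-1,1) for sy in(-1,1)]
oct_=[[.5161+a,.2997+b,z] for z in(.1295,.2155) for a,b in((-.029,-.008),(-.029,.008),(-.018,.019),(.018,.019),(-.018,-.019))]
print(proj("side",oct_).round(1))
E
```

```text
[[456.6 386.5  94. ]
 [457.5 331.9  94. ]
 [459.5 274.4  94. ]
 [461.8 210.9  94. ]]
222 [(244, 162, 14), (246, 165, 14), (248, 115, 7), (250, 140, 2), (252, 150, 2), (254, 149, 0), (256, 149, 0), (258, 149, 0), (260, 149, 2), (262, 150, 2), (264, 146, 0), (266, 135, 2), (268, 135, 0), (270, 135, 2), (272, 92, 0), (274, 36, 14), (276, 22, 23), (278, 18, 14), (280, 44, 12), (282, 100, 15)]
228 [(244, 170, 71), (246, 181, 93), (248, 183, 86), (250, 135, 2), (252, 150, 0), (254, 149, 0), (256, 149, 0), (258, 150, 2), (260, 149, 0), (262, 149, 0), (264, 149, 2), (266, 135, 0), (268, 135, 2), (270, 135, 0), (272, 113, 2), (274, 48, 5), (276, 81, 9), (278, 172, 15), (280, 173, 13), (282, 171, 15)]
234 [(244, 114, 2), (246, 92, 3), (248, 87, 3), (250, 127, 2), (252, 149, 0), (254, 149, 2), (256, 149, 0), (258, 149, 2), (260, 149, 0), (262, 149, 0), (264, 149, 0), (266, 137, 0), (268, 135, 2), (270, 135, 2), (272, 124, 0), (274, 82, 3), (276, 86, 27), (278, 102, 100), (280, 102, 100), (282, 120, 64)]
[[276.8 242.2]
 [273.1 246. ]
 [265.9 247.5]
 [251.1 243.4]
 [274.7 238.4]
 [275.3 206.8]
 [271.5 210.4]
 [264.  211.7]
 [248.5 208. ]
 [273.2 203.4]]
```

Both views agree that the lane centre is at y ≈ 0.301 and that the tin is held as assumed. I'll correct and descend.

Emit:
arm_command:
  series: "1 -1.8 0 0 255;1 -1.8 0 0 255;0 0 5 0 255;0 0 8 0 255;0 0 8 0 255;0 0 5 0 255;0 0 0 0 255;0 0 0 0 255;0 0 0 0 255"

```text
time_s: 19.75
tool_pos: [0.5126, 0.3031, 0.1492]
tool_rot: [-180.0, -0.0, 90.3]
force: [0.3, -0.3, -1.6]
grip_width: 0.0578
grasp_force: 25.0
```

```bash
python3 -c "
from h import *
to(.5125,.3015,.0534)"
```

```text
t 19.75 [0.5126 0.3031 0.1492] [-1.800e+02 -1.000e-02  9.035e+01] tool shift mm [-1.6 -0.1 95.8]
```

Emit:
arm_command:
  series: "-1 0 0 0 255;0 0 4 0 255;0 0 6 0 255;0 0 6 0 255;0 0 6 0 255;0 0 6 0 255;0 0 0 0 255;0 0 0 0 255"

```text
time_s: 20.42
tool_pos: [0.5122, 0.3017, 0.1205]
tool_rot: [-179.9, 0.0, 90.3]
force: [0.9, -0.3, -3.2]
grip_width: 0.0578
grasp_force: 25.0
```

No contact and inside the lane by about 19 mm, so I'm continuing down.

Emit:
arm_command:
  series: "0 0 6 0 255;0 0 8 0 255;0 0 8 0 255;0 0 8 0 255;0 0 8 0 255;0 0 8 0 255;0 0 6 0 255;0 0 5 0 255;0 0 4 0 255;0 0 2 0 255;0 0 0 0 255;0 0 0 0 255"

```text
time_s: 21.42
tool_pos: [0.5126, 0.3021, 0.0584]
tool_rot: [180.0, -0.0, 90.3]
force: [0.8, 0.2, -2.0]
grip_width: 0.0579
grasp_force: 25.0
```

Emit:
arm_command:
  series: "0 0 1.5 0 255;0 0 1.5 0 255;0 0 1 0 255;0 0 0.7 0 255;0 0 0.5 0 255;0 0 0 0 255;0 0 0 0 255"

```text
time_s: 22.0
tool_pos: [0.5125, 0.3019, 0.0535]
tool_rot: [180.0, 0.0, 90.3]
force: [-1.0, -2.0, 2.7]
grip_width: 0.0578
grasp_force: 25.0
```

The upward force shows the tin is on the lane floor. I'll release, rise and look.

Emit:
arm_command:
  series: "0 0 0 0 0;0 0 0 0 0;0 0 0 0 0;0 0 0 0 0;0 0 0 0 0;0 0 0 0 0;0 0 0 0 0;0 0 0 0 0;0 0 0 0 0"

```text
time_s: 22.75
tool_pos: [0.5125, 0.3019, 0.053]
tool_rot: [-180.0, 0.0, 90.3]
force: [-0.3, -0.7, 0.4]
grip_width: 0.087
grasp_force: 0.0
```

Emit:
arm_command:
  series: "0 0 -5 0 0;0 0 -10 0 0;0 0 -15 0 0;0 0 -15 0 0;0 0 -15 0 0;0 0 -15 0 0;0 0 -15 0 0;0 0 -15 0 0;0 0 -15 0 0;0 0 -10 0 0;0 0 0 0 0"

```text
time_s: 23.67
tool_pos: [0.5139, 0.3032, 0.1868]
tool_rot: [179.7, -0.1, 90.3]
force: [0.4, -0.1, 1.3]
grip_width: 0.087
grasp_force: 0.0
```

Emit:
arm_command:
  series: "-8 0 0 0 0;-18 0 0 0 0;-20 0 0 0 0;-20 0 0 0 0;-20 0 0 0 0;-20 0 0 0 0;-20 0 0 0 0;-20 0 0 0 0;-20 0 0 0 0;-20 0 0 0 0;-20 0 0 0 0;-20 0 0 0 0;-20 0 0 0 0;-10 0 0 0 0;0 0 0 0 0;0 0 0 0 0"

```text
time_s: 25.0
tool_pos: [0.5136, 0.0459, 0.1826]
tool_rot: [-179.9, -0.0, 90.3]
force: [-0.3, 1.2, -0.4]
grip_width: 0.0871
grasp_force: 0.0
```

```bash
python3 - <<'E'
from h import *
a=cams.read_camera("side");b=cams.read_camera("top")
cv2.imwrite("pics/toop.png",b)
o=np.zeros((400,800,3),np.uint8)
o[:,:400]=cv2.resize(a[180:320,170:310],(400,400),interpolation=cv2.INTER_CUBIC); o[:,400:]=cv2.resize(b[130:270,150:290],(400,400),interpolation=cv2.INTER_CUBIC)
cv2.imwrite("pics/a5.png",o)
E
```

```text
(no output)
```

View pics/a5.png

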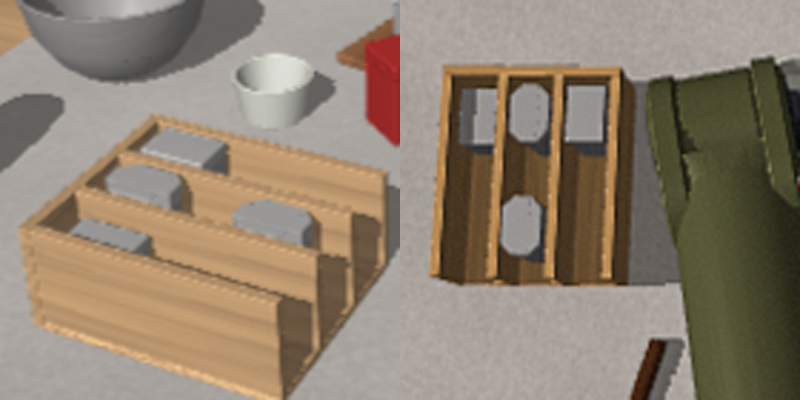

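The eight-sided tin stands upright and fully down in the middle lane (crop px (522,226)), in front of its twin at (529,112). The other tins are undisturbed, and the arm is clear. Handing in.

```bash
python3 -c "
from cell import env
print(env.sign_off())"
```

```text
the job is handed in; nothing more can be done
None
```

The eight-sided tin (tin_cut) now stands upright and fully down in the rack's middle lane, in front of its twin. On the way it was set down on the bare worktop, released and re-gripped by its ends. The job is handed in.

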